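# Half-light reading on the light-sensor gauge

## Task

Take a half-light reading: slide the green sensor sled by its yellow tab along its channel, under the blue hood, until it is fully home against the end stop, keeping the shutter shut meanwhile. Then draw the sprung shutter on the hood by its orange tab to half travel (pointer at the red mark, never letting it open past three quarters) and finish while still holding it there, because it springs shut when let go. Leave the reel, the cup, the card box and the spare knob where they are.

Things in the scene. Friction and masses are not known exactly. Their poses are not given: they have to be found in the camera images.
- gauge: The gauge, fixed to the bench: blue hood (x -35 to 110 mm, y -90 to 90, roof top 56 mm above the bench), before it an open loading channel (x -185 to -35). Origin on the bench surface; x points along the channel into the hood, y is the way the shutter opens (left, seen from the channel), z up. Channel: at y = -40 mm, floor 8 mm up, rails 49 mm apart and 22 mm high.
- end_stop (a point): Middle of the rubber end stop's face, inside the hood at the end of the channel: x = 80, y = -40, z = 19 mm in the gauge's frame. The sled's front touches it when home.
- slot_mouth (a point): Open front end of the 20 mm wide slot in the hood roof through which the sled's yellow tab passes: x = -35, y = -40, z = 56 mm in the gauge's frame. The slot runs along x and is closed at x = 9 mm.
- half_mark (a point): Red mark at half travel on the white scale strip across the hood roof: x = 17, y = 0, z = 62 mm in the gauge's frame. Long black marks at y = -40 mm (shut) and y = 40 mm (fully open), short marks every 10 mm.
- sled: Loose green sensor sled, 110 x 44 x 12 mm (long along its x, front at +x), about 0.18 kg, black round sensor near the front, upright yellow tab near the rear. Origin: centre of its underside. It stands in the loading channel, its x along the gauge's x; fully home, its front touches the end stop and its origin is at x = 25, y = -40, z = 8 mm in the gauge's frame.
- sled_grip (a point): Grip point on the yellow tab of the sled: 40 mm behind the sled's origin, 88 mm above its underside (96 mm above the bench). The tab is 10 mm thick (across the channel), 24 mm long (along it); its top is 105 mm above the sled's underside, 113 mm above the bench, so fingers can hold it above the hood roof.
- shutter (a joint): Travel of the sprung shutter along the gauge's +y, m: 0 = shut, 0.04 = half travel, 0.08 = fully open. A spring pulls it shut with 3 N at 0, rising by 1.2 N per cm (7.8 N at half, 12.6 N fully open); it closes when let go.
- shutter_grip (a point): Grip point on the orange tab of the black steel shutter plate that lies on the hood roof; at x = 55 mm, y = -40 mm + travel, 96 mm above the bench in the gauge's frame. The tab is 24 mm along the gauge's x, 10 mm thick along y, and its top is 115 mm above the bench. A red pointer on the plate, in line with the tab, rides over the white scale strip.
- reel_copper: Bystander: orange reel of copper wire, 65 mm across, 50 mm high, origin under its centre. Leave alone.
- cup_b: Bystander: small white cup, 71 mm across, 42 mm high, origin under its centre. Leave alone.
- relay_box: Bystander: small cream card box, 36 x 52 x 22 mm, origin under its centre. Leave alone.
- knob_spare: Bystander: black spare knob, 34 mm across, 16 mm high, origin under its centre. Leave alone.

How it is judged:
By the outcome, as a careful person would: the job done as asked, in the order asked, and still so for the second after the job is handed in, while the arm keeps its last pose, push and grip.
It also fails if it takes over 40 s, if anything falls off the work surface, if the arm or the gripper's body presses on something with over 40 N, if the wrist force passes 120 N, or if a joint passes its speed limit or range.

## Robot

A 6-joint arm with a two-finger parallel gripper is mounted at the origin on a cart in front of the work surface, level with it; the furniture and walls round the work are solid. World frame = base frame: x ahead of the robot, y to its left, z up, the work surface at z = 0. Lengths are in mm, angles in rad, forces in N, time in s.
With the tool pointing down it reaches from about 350 to 875 mm from the base axis. Payload 4.2 kg.
Tool frame: the origin (TCP) lies midway between the tips of the shut fingers; the grasp point (between the pads) lies 19 mm behind it; z points along the fingers, y is the line along which they close (so a half turn about z gives the same grasp; the last joint's range is limited). The gripper opens to 85 mm and grips with 20 to 120 N. Pads are 22 mm wide; open, the fingers measure 114 mm over their backs; the gripper's body (76 mm by 85 mm) begins 54 mm behind the grasp point. The pads swing forward as they close: fully open they stand 13 mm farther back than shut.
Start: joints at [-0.924, 0.385, 0.008, 0, -1.194, -0.259], TCP at [236.359, -578.562, 231.312] pointing down, gripper open.
Joint ranges: [-3.14, 3.14], [-1.21, 2.06], [-1.07, 1.41], [-3.16, 2.05], [-2.99, -0.16], [-3.1, 3.1]. Speed limits (rad/s): [2.79, 2.79, 3.14, 3.14, 3.14, 3.14].

## Interface

Orientations are given as a unit quaternion [x, y, z, w].
In Python, from bench import * gives the robot as it stands.
- The arm moves only by the tool drive_tool, never from a script. Its argument "plan" is a list that holds one entry, the list of rows, each a list of 5 numbers: the closure, from -1 (fully open) to 1 (shut), then the shift along the world's x, y, z in mm, then the turn about the world's z in degrees. A call has 1 to 20 rows; each row shifts and turns the commanded pose from where the row before left it; what a row does not reach is not made up. A row lasts 1/12 s, in which the tool goes at most 41.7 mm and 7.16 degrees, less where a joint would pass 70% of its speed; a pose out of reach is approached as far as the arm can. A call is refused whole if a number of a shift passes 41.7 or a number of a turn 7.16, either way. A call with a gripper value outside its range is refused whole. The fingers move at their own pace and stop on an object; the grip force is fixed at half the most. Time passes only in rows, so rows that do not move let the fingers close. It gives the time, the measured TCP pose, the force, the opening and the grip force at its end, in the units of the state.
- read_state(): the state, without advancing time (a new reading comes with each control period).
- get_image(name): name is "scene" or "top" or "wrist"; returns (picture, depth): 400x640x3 uint8, red, green, blue; 400x640 float32, mm along the optical axis (not along the pixel's ray), 0 where there is no reading.
- camera_model(name): a dict with "fx", "fy", "cx", "cy" (pixels), "distortion" ([k1, k2, p1, p2, k3] as OpenCV has them; the pictures are not rectified), "R" (3x3) and "t" (3): a world point X has camera coordinates R X + t; the wrist camera has in their place "mount" (4x4, takes a point from camera to tool coordinates, whose origin is the TCP and whose axes are the flange's). Camera axes: x right, y down, z forward; pixel columns grow to the right and rows downward; lengths in mm; the calibration is good to about 2 mm. A picture is of the moment at which its call begins: read the wrist's pose just before it. camera_model takes no time and is no camera call.
- job_done(): hands the job in; it is judged then, once.
The state is a dict: "clock": time; "joints": joint angles; "joint_vel": joint speeds; "joint_efforts": joint torques, N m; "position": TCP position; "ee_rot": TCP orientation; "contact_force": force on the tool from outside, world axes, zero at the start; "wrist_torque": the same for the moment, N m; "gripper_width": finger opening in mm; "grasp_force": force on a finger pad.
Only numpy, scipy, OpenCV 4.12 (cv2) and the standard library are available. Lean on these libraries where they do the work, as an engineer would, in place of code of your own. Each camera call takes 0.05 s, during which the arm holds its last target. There are 200 camera calls.

## Working session

There is one attempt and no reset: what is moved stays moved. The work goes in short steps, Python scripts to look and compute and a tool call to move; the robot and the scene stay as the last step left them, time stands still between calls to the robot, and variables do not carry over. Pictures are saved under pics/ and viewed, at most 10 in all, crops included, and the job is handed in when it is done.

Besides the shell and the picture viewer there is one more tool, called after "Emit:" as name(argument=value, ...), one argument or row to a line, values as JSON. drive_tool: Moves the arm, as the interface text tells. Its arguments: {"type":"object","properties":{"plan":{"type":"array"}},"required":["plan"]}

```bash
mkdir -p pics; python3 - <<'E'
from bench import *
import cv2,numpy as np
s=read_state();print(s)
for n in("scene","top"):
    p,d=get_image(n);cv2.imwrite(f"pics/{n}1.png",p[:,:,::-1]);np.savez(f"pics/{n}1.npz",p=p,d=d)
    print(n,camera_model(n))
print(camera_model("wrist"))
E
```

```text
{'clock': 0.0, 'joints': array([-9.24364322e-01,  3.85553554e-01,  6.60323678e-03, -5.27699442e-04,
       -1.19402502e+00, -2.58588911e-01]), 'joint_vel': array([ 4.03804590e-04, -2.26844422e-05, -6.75183894e-04,  2.80955581e-04,
       -7.55081698e-04,  9.80037370e-04]), 'joint_efforts': array([-8.87618498e-04, -3.92286623e+01,  1.88396949e+01,  4.18623760e+00,
       -4.72420346e-03,  1.65929708e-05]), 'position': array([ 236.15479817, -578.01309276,  230.21031899]), 'ee_rot': array([-1.92612769e-01,  9.81274209e-01,  1.08707353e-03, -2.55804866e-04]), 'contact_force': array([ 0.89878794, -0.37907257, -0.21622024]), 'wrist_torque': array([ 0.0407981 , -0.03466925,  0.00055003]), 'grasp_force': 0.0, 'gripper_width': 85.6416163034061}
scene {'fx': 368.7668312013415, 'fy': 368.7668312013415, 'cx': 314.46226157065905, 'cy': 198.9599328558937, 'distortion': array([-0.07654587,  0.        ,  0.        ,  0.        ,  0.        ]), 'R': array([[-0.76898101, -0.63911176, -0.01429562],
       [-0.24797738,  0.31882922, -0.91479787],
       [ 0.58921594, -0.6999172 , -0.40365887]]), 't': ar
[... 282 characters left out ...]
645113],
       [-0.98371256,  0.01719085, -0.17892475],
       [ 0.17916458,  0.01359253, -0.98372521]]), 't': array([303.04878706, 532.04649276, 961.73357076])}
{'fx': 323.66970519604916, 'fy': 323.66970519604916, 'cx': 319.6281951237763, 'cy': 199.24551285229865, 'distortion': array([0.00931104, 0.        , 0.        , 0.        , 0.        ]), 'mount': array([[-7.35669484e-04, -9.50939740e-01, -3.09375288e-01,
         8.01893402e+01],
       [ 9.99999594e-01, -8.60695925e-04,  2.67638618e-04,
        -1.48932991e+00],
       [-5.20786248e-04, -3.09374965e-01,  9.50939987e-01,
        -1.43141632e+02],
       [ 0.00000000e+00,  0.00000000e+00,  0.00000000e+00,
         1.00000000e+00]])}
```

View pics/top1.png

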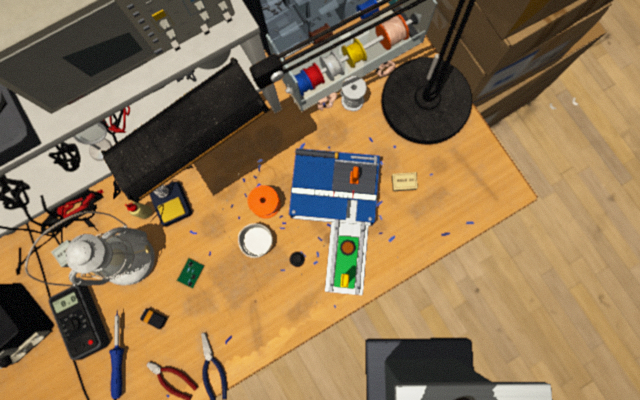

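View pics/scene1.png

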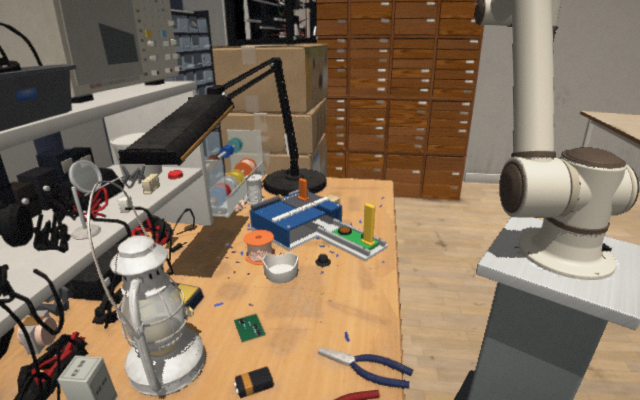

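The top view shows the gauge: hood about (337,185), sled tab about (347,278) and shutter tab about (356,175). The channel runs down the image, which is toward the robot. The scene view shows the lamp arm behind the hood, with both tabs upright.

```bash
cat > h.py <<'E'
import numpy as np,cv2
from bench import *
def Kd(m): return np.array([[m['fx'],0,m['cx']],[0,m['fy'],m['cy']],[0,0,1]]),np.array(m['distortion'])
def pose(name,s=None):
    m=camera_model(name)
    if name!='wrist': R=m['R'].T; return m,R,-R@m['t']
    from scipy.spatial.transform import Rotation as Ro
    T=np.eye(4);T[:3,:3]=Ro.from_quat(s['ee_rot']).as_matrix();T[:3,3]=s['position'];T=T@m['mount']
    return m,T[:3,:3],T[:3,3]
def rays(name,px,s=None):
    m,R,c=pose(name,s);K,d=Kd(m)
    u=cv2.undistortPoints(np.array(px,float).reshape(-1,1,2),K,d)[:,0]
    return c,np.c_[u,np.ones(len(u))]@R.T
def onplane(name,px,z,s=None):
    c,r=rays(name,px,s);return c+r*((z-c[2])/r[:,2])[:,None]
def cloud(name,mask,d,s=None):
    v,u=np.nonzero(mask&(d>0));c,r=rays(name,np.c_[u,v],s)
    return c+r*d[v,u][:,None]
def hsv(p): return cv2.cvtColor(p,cv2.COLOR_RGB2HSV)
def col(p,lo,hi): return cv2.inRange(hsv(p),np.array(lo),np.array(hi))>0
E
python3 - <<'E'
from h import *
for n in("top","scene"):
    f=np.load(f"pics/{n}1.npz");p,d=f['p'],f['d']
    roi=np.zeros(d.shape,bool)
    if n=="top": roi[140:300,285:385]=1
    else: roi[170:265,245:390]=1
    for nm,lo,hi in(("yellow",(22,150,100),(32,255,255)),("orange",(5,180,100),(16,255,255)),("blue",(104,130,60),(118,255,255)),("green",(50,120,60),(80,255,255))):
        m=col(p,lo,hi)&roi
        k,l,st,_=cv2.connectedComponentsWithStats(m.astype(np.uint8))
        if k<2: print(n,nm,'none');continue
        i=1+st[1:,4].argmax();m=(l==i)
        if nm=="blue":m=col(p,lo,hi)&roi
        P=cloud(n,m,d);print(n,nm,st[i],'min',P.min(0).round(),'max',P.max(0).round())
        if nm=="blue":
            Q=P[abs(P[:,2]-56)<8];r=cv2.minAreaRect(Q[:,:2].astype(np.float32));print('roof',len(Q),np.median(Q[:,2]),r,cv2.boxPoints(r).round(1).tolist())
        elif nm!="green":
            Q=P[P[:,2]>P[:,2].max()-8];print(' top',len(Q),Q.mean(0).round(1))
        else:
            r=cv2.minAreaRect(P[:,:2].astype(np.float32));print(' sled',r)
p=np.load("pics/top1.npz")['p'][135:305,280:390,::-1];cv2.imwrite("pics/c1.png",cv2.resize(p,None,fx=3.5,fy=3.5,interpolation=2))
E
```

```text
top yellow [341 274   8  13  98] min [351. 251.  21.] max [376. 266. 117.]
 top 61 [362.9 259.  112.6]
top orange [350 167   9  17 122] min [562. 225.  58.] max [595. 243. 118.]
 top 54 [574.2 235.  114.2]
top blue [ 293  155   42   35 1255] min [481. 173.  -2.] max [676. 370.  63.]
roof 2983 56.33808856770179 ((561.9562377929688, 275.5279541015625), (177.57606506347656, 144.44879150390625), 83.60330200195312) [[480.29998779296875, 195.3000030517578], [623.7999877929688, 179.1999969482422], [643.5999755859375, 355.70001220703125], [500.1000061035156, 371.79998779296875]]
top green [334 236  25  52 748] min [349. 227.   6.] max [457. 280.  28.]
 sled ((402.79296875, 254.20346069335938), (43.55438232421875, 107.58744049072266), 82.70819854736328)
scene yellow [362 203  13  43 337] min [347. 256.  20.] max [373. 268. 115.]
 top 37 [360.  262.7 111.1]
scene orange [245 231  28  14 186] min [500. 402.  45.] max [559. 461.  53.]
 top 186 [530.8 431.   50.5]
scene blue [ 251  201   90   46 1640] min [479. 190.  12.] max [637. 375.  60.]
roof 1110 56.91754894049541 ((561.06005859375, 280.78570556640625), (174.9911346435547, 147.2083740234375), 84.49880981445312) [[479.3999938964844, 200.6999969482422], [625.9000244140625, 186.60000610351562], [642.7000122070312, 360.79998779296875], [496.20001220703125, 374.8999938964844]]
scene green [334 230  44  19 234] min [345. 234.  13.] max [451. 285.  26.]
 sled ((397.20977783203125, 255.27102661132812), (44.170326232910156, 104.03842163085938), 80.84339904785156)
```

View pics/c1.png

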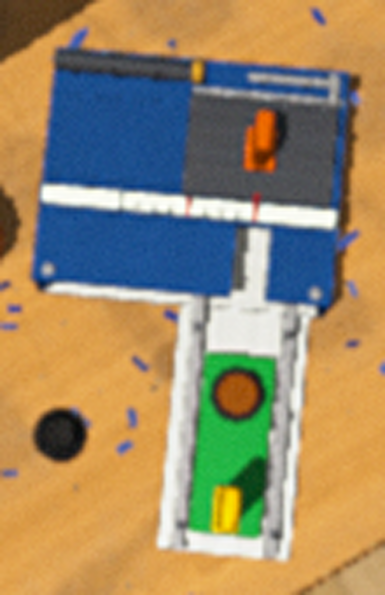

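Two views agree on the gauge: origin about (525,281), yaw about −6.5°. The sled tab top is at (362,260) and the shutter tab at (574.5,235), both consistent with the given geometry. I'm moving in now.

Emit:
drive_tool(
  plan=[
    [[-1,16,28.5,0,-1.9],[-1,16,28.5,0,-1.9],[-1,16,28.5,0,-1.9],[-1,16,28.5,0,-1.9],[-1,16,28.5,0,-1.9],[-1,16,28.5,0,-1.9],[-1,16,28.5,0,-1.9],[-1,16,28.5,0,-1.9],[-1,16,28.5,0,-1.9],[-1,16,28.5,0,-1.9],[-1,16,28.5,0,-1.9],[-1,16,28.5,0,-1.9],[-1,16,28.5,0,-1.9],[-1,16,28.5,0,-1.9],[-1,16,28.5,0,-1.9]],
  ],
)

```text
clock: 1.35
position: [476.6, -149.4, 231.1]
ee_rot: [0.056, 0.998, 0.0, -0.0]
contact_force: [0.6, -1.1, -0.2]
gripper_width: 85.3
grasp_force: 0.0
```

```bash
python3 - <<'E'
from h import *
f=np.load("pics/top1.npz");d=f['d'];P=cloud("top",d>0,d)
q=P[(P[:,2]>130)&(P[:,0]>250)&(P[:,0]<800)&(P[:,1]>50)&(P[:,1]<450)]
print(len(q))
for x in range(250,800,50):
    k=q[(q[:,0]>=x)&(q[:,0]<x+50)]
    if len(k):print(x,len(k),k.min(0).round(),k.max(0).round())
s=read_state();print(s['ee_rot'],s['position'])
E
```

```text
7789
550 56 [591. 436. 297.] [600. 450. 316.]
600 1212 [600. 380. 300.] [650. 450. 339.]
650 1533 [650. 345. 300.] [700. 450. 353.]
700 2235 [700. 233. 131.] [750. 450. 446.]
750 2753 [750.  50. 130.] [800. 450. 434.]
[ 5.55572000e-02  9.98455461e-01  7.97374572e-05 -2.88510524e-04] [ 476.55446694 -149.4282888   231.07699106]
```

Emit:
drive_tool(
  plan=[
    [[-1,-10.5,37.2,-4,0],[-1,-10.5,37.2,-4,0],[-1,-10.5,37.2,-4,0],[-1,-10.5,37.2,-4,0],[-1,-10.5,37.2,-4,0],[-1,-10.5,37.2,-4,0],[-1,-10.5,37.2,-4,0],[-1,-10.5,37.2,-4,0],[-1,-10.5,37.2,-4,0],[-1,-10.5,37.2,-4,0],[-1,-10.5,37.2,-4,0],[-1,0,0,0,0]],
  ],
)

```text
clock: 2.35
position: [359.8, 263.0, 186.7]
ee_rot: [0.052, 0.999, 0.0, 0.0]
contact_force: [-0.0, -0.6, 0.4]
gripper_width: 85.6
grasp_force: 0.0
```

```bash
python3 - <<'E'
from h import *
s=read_state();p,d=get_image("wrist");cv2.imwrite("pics/w1.png",p[:,:,::-1])
print(s['position'])
for nm,lo,hi,z in(("yellow",(22,150,100),(32,255,255),113),("orange",(5,180,100),(16,255,255),115)):
    P=cloud("wrist",col(p,lo,hi),d,s)
    if len(P):
        Q=P[abs(P[:,2]-z)<6];print(nm,len(P),len(Q),P[:,2].max())
        if len(Q):print(Q.mean(0),cv2.minAreaRect(Q[:,:2].astype(np.float32)))
P=cloud("wrist",col(p,(104,130,60),(118,255,255)),d,s);Q=P[abs(P[:,2]-56)<8];print(cv2.minAreaRect(Q[:,:2].astype(np.float32)))
E
```

```text
[359.75187794 263.02942    186.69490963]Traceback (most recent call last):
  File "<stdin>", line 5, in <module>
  File "h.py", line 17, in cloud
    v,u=np.nonzero(mask&(d>0));c,r=rays(name,np.c_[u,v],s)
                                   ~~~~^^^^^^^^^^^^^^^^^^^
  File "h.py", line 12, in rays
    u=cv2.undistortPoints(np.array(px,float).reshape(-1,1,2),K,d)[:,0]
      ~~~~~~~~~~~~~~~~~~~^^^^^^^^^^^^^^^^^^^^^^^^^^^^^^^^^^^^^^^^
cv2.error: OpenCV(4.12.0) /io/opencv/modules/calib3d/src/undistort.dispatch.cpp:347: error: (-215:Assertion failed) CV_IS_MAT(_src) && CV_IS_MAT(_dst) && (_src->rows == 1 || _src->cols == 1) && (_dst->rows == 1 || _dst->cols == 1) && _src->cols + _src->rows - 1 == _dst->rows + _dst->cols - 1 && (CV_MAT_TYPE(_src->type) == CV_32FC2 || CV_MAT_TYPE(_src->type) == CV_64FC2) && (CV_MAT_TYPE(_dst->type) == CV_32FC2 || CV_MAT_TYPE(_dst->type) == CV_64FC2) in function 'cvUndistortPointsInternal'
```

View pics/w1.png

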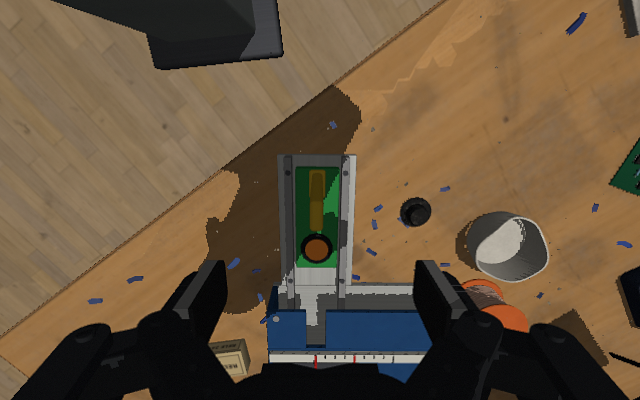

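The wrist view shows the shadowed yellow tab, base (316,172) to top about (317,232), roughly centred between the fingers at (225..415). I'll measure it with a darker colour mask.

```bash
python3 - <<'E'
from h import *
s=read_state();p=cv2.imread("pics/w1.png")[:,:,::-1].copy();_,d=get_image("wrist")
roi=np.zeros(d.shape,bool);roi[160:245,300:335]=1
m=col(p,(18,150,40),(34,255,255))&roi
v,u=np.nonzero(m);print(m.sum(),u.min(),u.max(),v.min(),v.max())
P=cloud("wrist",m,d,s);print(P[:,2].max());Q=P[abs(P[:,2]-113)<6];print(len(Q),Q.mean(0),cv2.minAreaRect(Q[:,:2].astype(np.float32)))
P=cloud("wrist",col(p,(104,130,40),(118,255,255)),d,s);Q=P[abs(P[:,2]-56)<8];print(cv2.minAreaRect(Q[:,:2].astype(np.float32)))
m=col(p,(45,100,20),(80,255,255));m[:,:280]=0;m[:,360:]=0
P=cloud("wrist",m,d,s);print(cv2.minAreaRect(P[:,:2].astype(np.float32)),np.median(P[:,2]))
E
```

```text
869 309 325 170 230
115.48329599131046
312 [361.7816962  257.17981746 112.89058074] ((362.74346923828125, 257.0390319824219), (6.571658134460449, 22.80979347229004), 83.80022430419922)
((515.3810424804688, 273.4327392578125), (170.72872924804688, 87.24440002441406), 66.80857849121094)
((405.250732421875, 250.6205291748047), (44.41950225830078, 114.6283187866211), 83.51358032226562) 20.538484920308235
```

Emit:
drive_tool(
  plan=[
    [[-1,0,0,-15,0],[-1,0,0,-25,0],[-1,0,0,-20,0],[-1,0,0,0,0],[-1,0,0,0,0]],
  ],
)

```text
clock: 2.87
position: [360.9, 256.6, 127.0]
ee_rot: [0.056, 0.998, -0.001, -0.001]
contact_force: [-0.2, 0.5, 0.7]
gripper_width: 85.2
grasp_force: 0.0
```

Emit:
drive_tool(
  plan=[
    [[-1,0.5,0,-20,0],[-1,0,0,-20,0],[-1,0,0,-10,0],[-1,0,0,0,0],[-1,0,0,0,0]],
  ],
)

```text
clock: 3.28
position: [362.2, 258.4, 78.4]
ee_rot: [0.055, 0.998, 0.001, 0.001]
contact_force: [0.4, -0.2, 0.2]
gripper_width: 85.6
grasp_force: 0.0
```

```bash
python3 - <<'E'
from h import *
s=read_state();p,d=get_image("wrist");print(s['position'],s['joint_vel'].round(3))
cv2.imwrite("pics/w2.png",p[:,:,::-1])
roi=np.zeros(d.shape,bool);roi[100:300,280:360]=1
m=col(p,(18,150,40),(34,255,255))&roi
P=cloud("wrist",m,d,s);Q=P[abs(P[:,2]-113)<6];print(len(Q),Q.mean(0),cv2.minAreaRect(Q[:,:2].astype(np.float32)))
E
```

```text
[362.1794894  258.42893529  78.41801995] [ 0.004 -0.016  0.017  0.005  0.003 -0.001]
597 [354.68508914 259.23813619 111.87510325] ((355.8831787109375, 259.15631103515625), (9.652050018310547, 10.168193817138672), 83.75724029541016)
```

Emit:
drive_tool(
  plan=[
    [[0,0,0.5,-1,0],[1,0,0,0,0],[1,0,0,0,0],[1,0,0,0,0],[1,0,0,0,0],[1,0,0,0,0],[1,0,0,0,0]],
  ],
)

```text
clock: 3.92
position: [361.3, 258.7, 76.3]
ee_rot: [0.055, 0.998, 0.0, -0.0]
contact_force: [-1.7, 0.7, 0.7]
gripper_width: 9.1
grasp_force: 60.7
```

Emit:
drive_tool(
  plan=[
    [[1,4,-0.45,0,0],[1,8,-0.9,0,0],[1,9,-1.0,0,0],[1,9,-1.0,0,0],[1,9,-1.0,0,0],[1,9,-1.0,0,0],[1,6,-0.7,0,0],[1,3,-0.35,0,0],[1,0,0,0,0]],
  ],
)

```text
clock: 4.67
position: [419.6, 252.1, 76.3]
ee_rot: [0.055, 0.998, 0.0, 0.001]
contact_force: [0.9, -0.7, 1.3]
gripper_width: 9.3
grasp_force: 60.7
```

Emit:
drive_tool(
  plan=[
    [[1,4,-0.45,0,0],[1,8,-0.9,0,0],[1,9,-1.0,0,0],[1,9,-1.0,0,0],[1,9,-1.0,0,0],[1,9,-1.0,0,0],[1,9,-1.0,0,0],[1,6,-0.7,0,0],[1,3,-0.35,0,0],[1,0,0,0,0]],
  ],
)

```text
clock: 5.5
position: [485.6, 244.7, 76.3]
ee_rot: [0.055, 0.998, 0.0, 0.001]
contact_force: [1.2, -0.8, 1.9]
gripper_width: 9.2
grasp_force: 60.9
```

Emit:
drive_tool(
  plan=[
    [[1,4,-0.45,0,0],[1,4,-0.45,0,0],[1,3,-0.35,0,0],[1,3,-0.35,0,0],[1,2,-0.2,0,0],[1,0,0,0,0]],
  ],
)

```text
clock: 6.0
position: [500.9, 243.0, 76.3]
ee_rot: [0.055, 0.998, 0.0, 0.0]
contact_force: [-1.7, -0.3, 3.4]
gripper_width: 9.3
grasp_force: 61.2
```

Emit:
drive_tool(
  plan=[
    [[1,1.5,-0.15,0,0],[1,1.5,-0.15,0,0],[1,1,-0.1,0,0],[1,0,0,0,0]],
  ],
)

```text
clock: 6.33
position: [504.5, 242.6, 76.3]
ee_rot: [0.055, 0.998, -0.0, 0.0]
contact_force: [-3.9, -0.4, 4.4]
gripper_width: 9.2
grasp_force: 61.3
```

Emit:
drive_tool(
  plan=[
    [[1,1,-0.1,0,0],[1,1,-0.1,0,0],[1,0,0,0,0]],
  ],
)

```text
clock: 6.58
position: [504.6, 242.3, 76.5]
ee_rot: [0.055, 0.998, -0.001, -0.002]
contact_force: [-11.1, 2.5, 8.9]
gripper_width: 9.2
grasp_force: 62.1
```

Emit:
drive_tool(
  plan=[
    [[1,1,-0.1,0,0],[1,1,-0.1,0,0],[1,0,0,0,0],[1,0,0,0,0]],
  ],
)

```text
clock: 6.92
position: [504.9, 242.2, 76.8]
ee_rot: [0.055, 0.998, -0.001, -0.003]
contact_force: [-17.5, 4.2, 13.9]
gripper_width: 9.1
grasp_force: 62.8
```

```bash
python3 - <<'E'
from h import *
p,d=get_image("top");np.savez("pics/top2.npz",p=p,d=d)
cv2.imwrite("pics/c2.png",cv2.resize(p[135:305,280:390,::-1],None,fx=3.5,fy=3.5,interpolation=2))
E
```

```text
(no output)
```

View pics/c2.png

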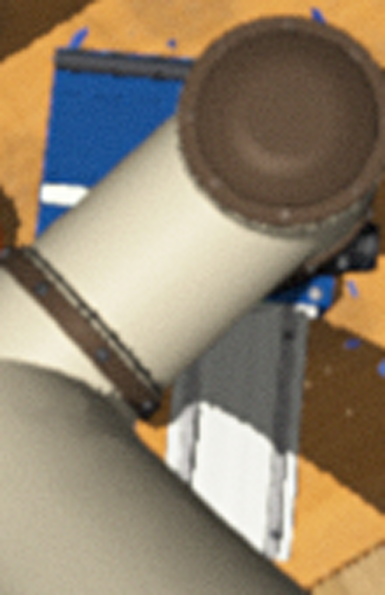

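Hard contact after about 144 mm of travel (145 expected), and the top view shows the sled gone from the channel. I'll relax the push, release, lift and check.

Emit:
drive_tool(
  plan=[
    [[1,-1.5,0.15,0,0],[1,-1,0.1,0,0],[1,0,0,0,0],[1,0,0,0,0]],
  ],
)

```text
clock: 7.3
position: [504.6, 242.4, 76.4]
ee_rot: [0.055, 0.999, -0.0, -0.001]
contact_force: [-9.3, 1.8, 7.1]
gripper_width: 9.4
grasp_force: 61.8
```

Emit:
drive_tool(
  plan=[
    [[1,-1,0.1,0,0],[1,0,0,0,0],[-1,0,0,0,0],[-1,0,0,0,0],[-1,0,0,0,0],[-1,0,0,0,0],[-1,0,0,0,0],[-1,0,0,10,0],[-1,0,0,25,0],[-1,0,0,35,0],[-1,0,0,30,0],[-1,0,0,10,0],[-1,0,0,0,0],[-1,0,0,0,0]],
  ],
)

```text
clock: 8.47
position: [504.7, 242.6, 186.8]
ee_rot: [0.055, 0.998, 0.001, 0.0]
contact_force: [0.0, -0.2, -1.0]
gripper_width: 85.3
grasp_force: 0.0
```

```bash
python3 - <<'E'
from h import *
s=read_state();p,d=get_image("wrist");cv2.imwrite("pics/w3.png",p[:,:,::-1]);print(s['position'])
roi=np.zeros(d.shape,bool);roi[100:330,230:410]=1
m=col(p,(18,150,40),(34,255,255))&roi
P=cloud("wrist",m,d,s);Q=P[abs(P[:,2]-113)<6];print('yel',m.sum(),len(Q),Q.mean(0),cv2.minAreaRect(Q[:,:2].astype(np.float32)))
m=col(p,(3,170,40),(17,255,255))&roi
P=cloud("wrist",m,d,s);print('or',m.sum(),len(P) and P.max(0))
E
```

```text
[504.70486092 242.6373975  186.80734416]
yel 968 408 [504.67788136 240.76093714 112.71552743] ((505.74615478515625, 240.850830078125), (9.399616241455078, 22.799413681030273), 83.45462036132812)
or 900 [588.99589255 244.0316948  116.80230787]
```

View pics/w3.png

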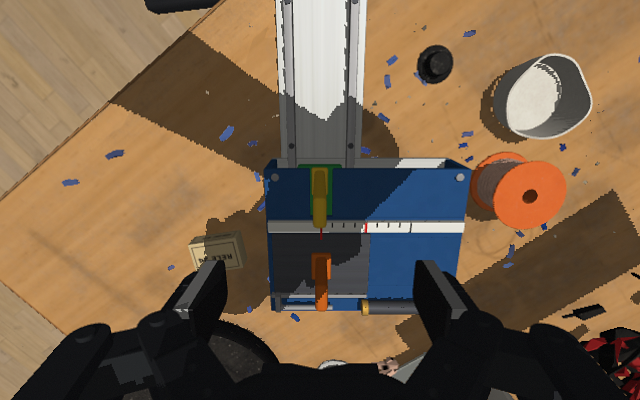

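The wrist view shows the sled under the hood. Its tab is at (319,190–225), measured (505.2,240.8), unchanged after release. The pointer is at the shut mark (321,230), and the orange tab is at (321,255–308). Next I'm going over the shutter tab.

Emit:
drive_tool(
  plan=[
    [[-1,10,-1.2,0,0],[-1,18,-2.2,0,0],[-1,20,-2.5,0,0],[-1,15,-1.8,0,0],[-1,7,-0.9,-10,0],[-1,0,0,-20,0],[-1,0,0,-15,0],[-1,0,0,-5,0],[-1,0,0,0,0],[-1,0,0,0,0]],
  ],
)

```text
clock: 9.35
position: [574.8, 233.8, 135.7]
ee_rot: [0.055, 0.999, -0.001, -0.0]
contact_force: [0.2, 0.2, 0.2]
gripper_width: 85.4
grasp_force: 0.0
```

```bash
python3 - <<'E'
from h import *
s=read_state();p,d=get_image("wrist");cv2.imwrite("pics/w4.png",p[:,:,::-1]);print(s['position'])
roi=np.zeros(d.shape,bool);roi[80:330,270:370]=1
for nm,lo,hi,z in(("yel",(18,150,40),(34,255,255),113),("or",(3,170,40),(17,255,255),115)):
    m=col(p,lo,hi)&roi;P=cloud("wrist",m,d,s);Q=P[abs(P[:,2]-z)<6]
    print(nm,len(P),len(Q));
    if len(Q):print(Q.mean(0),Q.min(0),Q.max(0),cv2.minAreaRect(Q[:,:2].astype(np.float32)))
E
```

```text
[574.82301356 233.84966041 135.6860839 ]
yel 1017 920
[506.17251692 240.62753914 112.93090239] [494.67924952 234.89440901 109.31576873] [518.4417578  246.2711499  115.25787135] ((506.5802307128906, 240.6878204345703), (9.756324768066406, 23.45993423461914), 83.37142944335938)
or 1423 680
[574.0331346  234.35600561 114.63178102] [563.92249738 228.519692   109.11750215] [587.00687778 239.96899884 116.87692701] ((575.2981567382812, 234.30564880371094), (9.67832088470459, 22.978557586669922), 83.55690002441406)
```

Emit:
drive_tool(
  plan=[
    [[-1,0.3,0.4,-15,0],[-1,0,0,-20,0],[-1,0,0,-17,0],[-1,0,0,-6,0],[-1,0,0,0,0],[0,0,0,0,0],[1,0,0,0,0],[1,0,0,0,0],[1,0,0,0,0],[1,0,0,0,0],[1,0,0,0,0],[1,0,0,0,0]],
  ],
)

```text
clock: 10.4
position: [575.6, 235.8, 79.0]
ee_rot: [0.055, 0.999, 0.001, 0.001]
contact_force: [-1.1, 4.7, 0.4]
gripper_width: 9.2
grasp_force: 59.8
```

Emit:
drive_tool(
  plan=[
    [[1,0,0,0,0],[1,0,0,0,0],[1,0.2,2,0,0],[1,0.5,4,0,0],[1,0.5,4,0,0],[1,0.5,4,0,0],[1,0.4,4,0,0],[1,0.2,2,0,0],[1,0,0,0,0],[1,0,0,0,0]],
  ],
)

```text
clock: 11.23
position: [577.4, 253.0, 78.9]
ee_rot: [0.055, 0.998, -0.001, -0.0]
contact_force: [-1.0, -5.4, 5.2]
gripper_width: 9.7
grasp_force: 60.6
```

Emit:
drive_tool(
  plan=[
    [[1,0.3,2.5,0,0],[1,0.5,4,0,0],[1,0.5,4,0,0],[1,0.5,4,0,0],[1,0.3,3,0,0],[1,0.2,2,0,0],[1,0,0,0,0],[1,0,0,0,0],[1,0,0,0,0]],
  ],
)

```text
clock: 11.98
position: [579.4, 271.4, 78.9]
ee_rot: [0.055, 0.998, -0.002, -0.001]
contact_force: [-0.7, -7.5, 6.8]
gripper_width: 9.1
grasp_force: 60.7
```

```bash
python3 - <<'E'
from h import *
s=read_state();p,d=get_image("wrist");print(s['position'],s['contact_force'])
cv2.imwrite("pics/w5.png",cv2.resize(p[60:330,200:500,::-1],None,fx=2.2,fy=2.2,interpolation=2))
p,d=get_image("scene");cv2.imwrite("pics/s5.png",cv2.resize(p[150:280,230:410,::-1],None,fx=4,fy=4,interpolation=2))
E
```

```text
[579.43341275 271.40985338  78.89044748] [-0.72468827 -7.46374346  6.7650966 ]
```

View pics/w5.png

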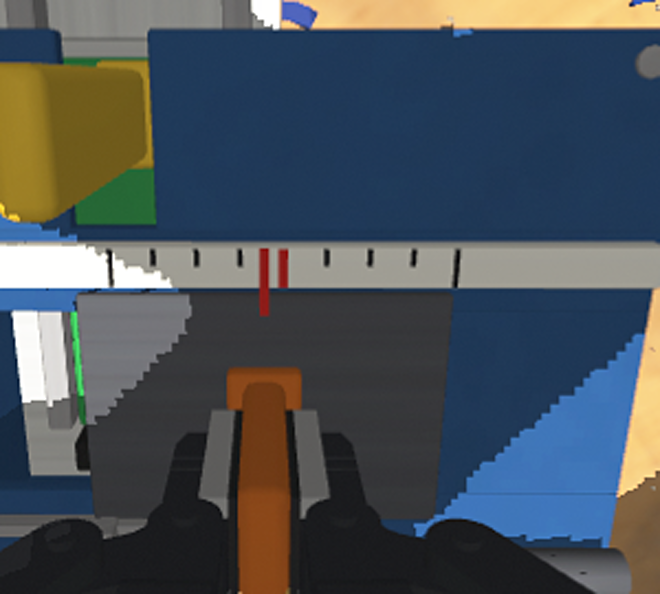

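The crop shows the pointer at column 264 and the red half mark at column 283. The scale is 43.4 px per 10 mm, so it needs about 4.3 mm more. The sled tab is still home in the slot.

Emit:
drive_tool(
  plan=[
    [[1,0.2,2.2,0,0],[1,0.2,2.1,0,0],[1,0,0,0,0],[1,0,0,0,0],[1,0,0,0,0]],
  ],
)

```text
clock: 12.5
position: [579.9, 275.5, 78.9]
ee_rot: [0.055, 0.998, -0.002, -0.001]
contact_force: [-1.1, -7.2, 6.0]
gripper_width: 9.2
grasp_force: 60.7
```

```bash
python3 - <<'E'
from h import *
s=read_state();p,d=get_image("wrist");print(s['position'],s['contact_force'])
c=cv2.resize(p[60:330,200:500,::-1],None,fx=2.2,fy=2.2,interpolation=2);cv2.imwrite("pics/w6.png",c)
E
```

```text
[579.87634532 275.52587553  78.89475733] [-1.1376639  -7.24302899  6.00868275]
```

View pics/w6.png

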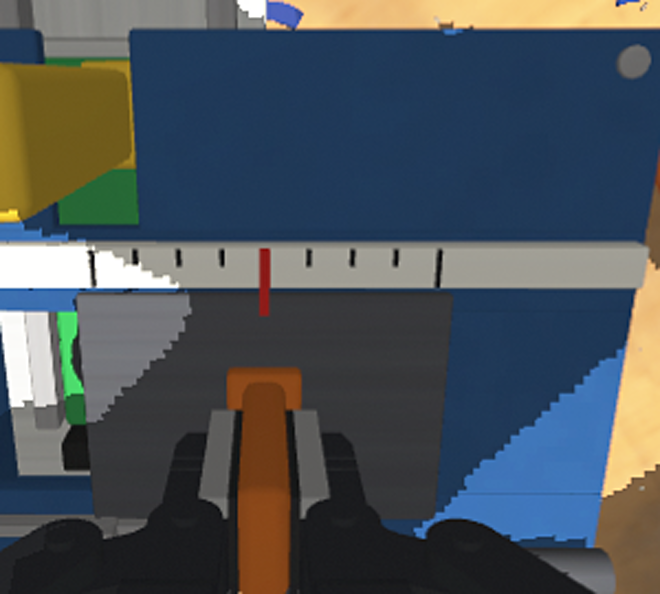

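The pointer covers the red mark at column 264. Through the window, the sled's green front meets the black stop at about (75,425), so both conditions hold.

```bash
python3 -c "
from bench import *
print(job_done())"
```

```text
the job is handed in; nothing more can be done
None
```

The sled is home against the end stop and the shutter is held with its pointer on the red half mark; I handed the job in at about 12.6 s with the grip still on the tab.

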